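# Unclamp a specimen carrier and return it to its labelled bay

### The arm

A 7-joint arm with a two-finger parallel gripper is mounted at the origin on the work surface. World frame = base frame: x ahead of the robot, y to its left, z up, the work surface at z = 0. Lengths are in m, angles in degrees, forces in N, time in s.
With the tool pointing down it reaches from about 0.425 to 0.925 m from the base axis. Payload 6.8 kg.
Tool frame: the origin (TCP) lies at the centre of the arm's flange, where the gripper is bolted on; the fingertips stand 173 mm ahead of it and the grasp point (between the pads) lies 155 mm ahead of it; z points along the fingers, y is the line along which they close (so a half turn about z gives the same grasp; the last joint's range is limited). The gripper opens to 85 mm and grips with 20 to 120 N. Pads are 22 mm wide; open, the fingers measure 114 mm over their backs; the gripper's body (76 mm by 85 mm) begins 54 mm behind the grasp point. The pads swing forward as they close: fully open they stand 13 mm farther back than shut.
Start: joints at [-81.251, 27.33, 1.283, 89.118, -0.659, 63.558, -4.761], TCP at [0.174, 0.652, 0.405] pointing down, gripper open.
Joint ranges: [-169.35, 169.35], [-19.33, 120.38], [-80.79, 83.38], [13.8, 139.57], [-78.32, 258.32], [9.67, 109.79], [-169.56, 169.56]. Speed limits (degrees/s): [136.94, 136.94, 180, 180, 180, 180, 180].

### API

Orientations are given as [roll, pitch, yaw] about the fixed x, y, z axes, in that order (R = Rz(yaw) Ry(pitch) Rx(roll)).
In Python, from cell import manip gives the robot as it stands. The module is installed in compiled form; this text tells all that it offers.
- The arm moves only by the tool play_rows, never from a script. Its argument "moves" is a list of rows, each a list of 7 numbers: the opening in per cent of the stroke, from 0 (shut) to 100 (fully open), then the shift along the tool's x, y, z in m, then the turn, a rotation vector about the tool's x, y, z in rad. In form: [[hand, tx, ty, tz, wx, wy, wz], ...]. A call has 1 to 5 rows; each row shifts and turns the commanded pose from where the row before left it, along the tool's axes as they then stand; what a row does not reach is not made up. A row lasts 1/10 s, in which the tool goes at most 50 mm and 8.59 degrees, less where a joint would pass 70% of its speed; a pose out of reach is approached as far as the arm can. A call is refused whole if a number of a shift passes 0.05 or a number of a turn 0.15, either way. A call with a gripper value outside its range is refused whole. The fingers move at their own pace and stop on an object; "force" is the grip in N (left out, the last holds). Time passes only in rows, so rows that do not move let the fingers close. It gives the time, the measured TCP pose, the force, the opening and the grip force at its end, in the units of the state.
- manip.read_state(): the state, without advancing time (a new reading comes with each control period).
- manip.capture(name): name is "scene" or "side" or "wrist"; returns a dict with "pixels" (384x512x3 uint8, red, green, blue), "K" (3x3 intrinsics, pixels), "pose" (4x4, takes a point from camera to world coordinates); the wrist camera has in their place "mount" (4x4, takes a point from camera to tool coordinates, whose origin is the TCP and whose axes are the flange's). Camera axes: x right, y down, z forward; pixel columns grow to the right and rows downward; lengths in m; the calibration is good to about 2 mm. A picture is of the moment at which its call begins: read the wrist's pose just before it. There is no depth.
- manip.close_job(): hands the job in; it is judged then, once.
The state is a dict: "clock": time; "joints": joint angles; "qd": joint speeds; "effort": joint torques, N m; "position": TCP position; "tcp_rot": TCP orientation; "contact_force": force on the tool from outside, world axes, zero at the start; "wrist_torque": the same for the moment, N m; "width": opening from 0.0 (shut) to 1.0 (fully open); "grip_force": force on a finger pad.
Only numpy, scipy, OpenCV 4.12 (cv2) and the standard library are available. Lean on these libraries where they do the work, as an engineer would, in place of code of your own. Each camera call takes 0.05 s, during which the arm holds its last target. There are 200 camera calls.

### The job

Free the specimen carrier held in the ratchet clamp: tip the pawl by pressing its thumb pad right down, slide the clamp bar fully back, and take the carrier out with its specimen kept upwards. Put it away in the storage bay whose label shows the same square outline as the specimen on it, pushed fully home against the back of the bay under the clear cover. Leave the clamp open, and do not disturb the carrier already stored, the oil bottle or the glass dish.

Things in the scene. Friction and masses are not known exactly. Their poses are not given: they have to be found in the camera images.
- carrier_center (a point): Clamped specimen carrier, loose, 0.27-0.53 kg: aluminium plate 100 (its x) x 56 (its y) x 24 mm thick; on its middle a square resin block 36 x 36 mm, 24 mm tall, sides parallel to the plate's. Same either way round. Point: its centre, half-way up, 24 mm above its underside (level with the plate's top face). Starts on the jig's bed, length along jig x, between fence and clamp bar.
- jig_bed (a point): Clamp jig fixed on the bench: grey bed 130 (x) x 236 mm (y), top face 10 mm above the bench. Point: on the bed's top, in the middle of the carrier's place. Axes: x along the carrier's length, y from clamp bar to fence, z up. Fence: steel strip, near face 29 mm to +y of the point, 22 mm tall above the bed. Nothing stands at the carrier's two ends.
- bar_plate (a point): Clamp bar's upright steel thumb plate, 40 mm wide (jig x), 10 mm thick (jig y), standing 58 mm above the lower 80 mm wide aluminium bar, whose lip reaches 4 mm over the carrier's plate. Point: middle of its top edge, 97 mm above the bench (39 mm above the top of the clamped resin block); when clamped 40 mm to -y of jig_bed. Moves with the bar; axes as the jig's.
- bar (a joint): Clamp bar slide, m: 0 clamped on the carrier; grows as the bar slides to the jig's -y, away from carrier and fence; 0.05 fully back. Friction about 2 N; stays where it is left. Blocked while the pawl is engaged.
- pawl_pad (a point): Pawl's steel thumb pad, 36 (jig x) x 30 mm (jig y). Point: middle of its top, 57 mm above the bench before pressing, 195 mm to -y of jig_bed. The pawl is a see-saw; its pivot (axis along jig x) is 45 mm to +y of the pad point and 25 mm lower: pressing the pad down lifts its tooth out of the bar's rack. Fully down, the point has sunk 17 mm and moved 6 mm to -y.
- pawl (a joint): Pawl angle, rad: 0 engaged, 0.35 pad fully down (hard stop); the bar is free above 0.25. Takes about 2 N on the pad; stays where it is left.
- square_home (a point): Where carrier_center must finish: in the bay with the square label, 24 mm above the bench, the carrier against the bay's back wall (1 mm of play). Axes: x points into the bay (the carrier's length lies along it), z up. The bay's mouth is 52 mm to -x of this point; the bench before the mouth is clear and is also the bay's floor.
- rack: Grey storage rack, fixed: three bays side by side, 74 mm apart along its y, mouths to its -x. Origin: on the bench at the middle bay's home point. Bays 62 mm wide; walls 12 mm thick, 54 mm tall, round noses. A clear cover over all bays, underside 54 and top 58 mm above the bench, begins 20 mm inside the mouths and runs to the back. Which label is on which bay varies.
- label_square: Label of the right bay: white plate 50 (x) x 58 mm (y), 3 mm thick, lying on the 40 mm high ledge behind its bay, with a raised dark square of 36 mm, 4 mm thick. Origin: middle of its underside, 85 mm to +x of square_home. The other two labels show a disc 38 mm across and an oblong 13 x 44 mm.
- stored_center (a point): A carrier of the same size but with a round resin block 38 mm across, already stored in the bay with the disc label. Point: its centre, 24 mm above its underside. Leave alone.
- oil_center (a point): Amber oil bottle, 48 mm across, 100 mm tall, standing loose on the bench beyond the work. Point: half-way up. Leave alone.
- dish_center (a point): Shallow glass dish, 90 mm across, 22 mm tall, loose on the bench beyond the work. Point: half-way up. Leave alone.
There are look-alikes about, which are no part of the job. Leave any red look-alike of the part that bears carrier_center alone.

How it is judged:
By the outcome, as a careful person would: the job done as asked, in the order asked, and still so for the second after the job is handed in, with the robot touching nothing.
It also fails if it takes over 64 s, if anything falls off the work surface, if the arm or the gripper's body presses on something with over 40 N, if the wrist force passes 120 N, or if a joint passes its speed limit or range.

## Working session

There is one attempt and no reset: what is moved stays moved. The work goes in short steps, Python scripts to look and compute and a tool call to move; the robot and the scene stay as the last step left them, time stands still between calls to the robot, and variables do not carry over. Pictures are saved under pics/ and viewed, at most 10 in all, crops included, and the job is handed in when it is done.

Besides the shell and the picture viewer there is one more tool, called after "Emit:" as name(argument=value, ...) on one line, values as JSON. play_rows: Moves the arm, as the interface text tells. Its arguments: {"type":"object","properties":{"moves":{"type":"array"},"force":{"type":"number"}},"required":["moves"]}

```bash
mkdir -p pics
python3 - <<'E'
from cell import manip
import cv2,pickle
s=manip.read_state();print(s)
d={}
for n in("scene","side","wrist"):
    d[n]=manip.capture(n);cv2.imwrite(f"pics/{n}.png",d[n]["pixels"][:,:,::-1])
    print(n,d[n]["K"],d[n].get("pose",d[n].get("mount")))
pickle.dump((s,d),open("c0.pkl","wb"))
import numpy as np
a=d["scene"]["pixels"];b=d["side"]["pixels"]
cv2.imwrite("pics/both.png",cv2.resize(np.vstack([a,b])[:,:,::-1],(0,0),fx=.78,fy=.78))
E
```

```text
{'clock': 0.0, 'joints': array([-81.2520106 ,  27.37719404,   1.28027647,  89.18000478,
        -0.65937344,  63.55702128,  -4.7605771 ]), 'qd': array([-0.05973679, -0.08872645, -0.08800004, -0.06853423, -0.02844652,
       -0.08791939, -0.04391427]), 'effort': array([ 4.74589579e-04, -5.96444106e+01,  1.60764970e+00, -2.81193262e+01,
        1.23711312e-02,  9.56888893e-03,  5.20639190e-06]), 'position': array([0.17396005, 0.65190592, 0.40369667]), 'tcp_rot': array([-1.79893406e+02,  7.72781495e-03,  1.65059784e+02]), 'contact_force': array([-0.15323564, -0.24680824,  0.56172362]), 'wrist_torque': array([ 0.01121128, -0.0221843 , -0.01292801]), 'grip_force': 0.0, 'width': 0.9994077613737637}
scene [[390.90860454   0.         254.81067242]
 [  0.         390.90860454 190.95140818]
 [  0.           0.           1.        ]] [[-0.66103217  0.40421032 -0.63217915  1.16885781]
 [ 0.75009587  0.37821632 -0.54250217  0.4972074 ]
 [ 0.0198155  -0.83280636 -0.55320965  0.64902041]
 [ 0.          0.          0.          1.        ]]
side [[450.97425525   0.         252.43173515]
 [  0.         450.97425525 196.39828423]
 [  0.           0.           1.        ]] [[ 0.7207307  -0.33744225  0.60554107 -0.08039295]
 [-0.69320133 -0.35634679  0.62648933 -0.65164157]
 [ 0.00437865 -0.87129197 -0.49074549  0.59131502]
 [ 0.          0.          0.          1.        ]]
wrist [[269.08477786   0.         255.19057815]
 [  0.         269.08477786 191.29815414]
 [  0.           0.           1.        ]] [[ 2.88296549e-04 -9.49026931e-01 -3.15194861e-01  7.96932591e-02]
 [ 9.99999474e-01 -3.66665260e-05  1.02506087e-03 -2.14040401e-04]
 [-9.84367471e-04 -3.15194991e-01  9.49026421e-01  3.04837010e-02]
 [ 0.00000000e+00  0.00000000e+00  0.00000000e+00  1.00000000e+00]]
```

View pics/scene.png

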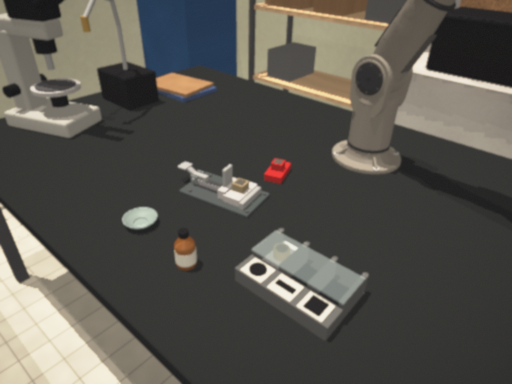

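View pics/side.png

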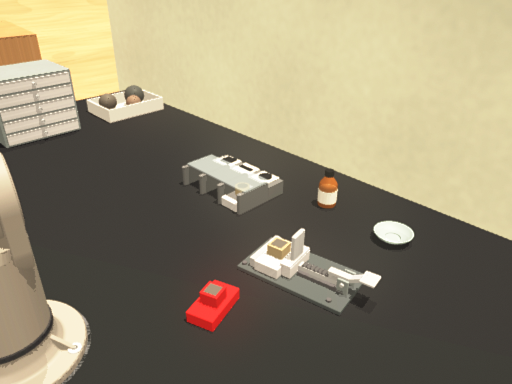

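The scene picture shows the jig near (225,188), the rack near (300,280), and the square label as the bay nearest (317,305). The side picture shows the jig at (305,270), the rack at (232,182) and the red decoy at (213,304).

Run:
```python
import cv2,numpy as np
def c(n,x,y,w,h):
    i=cv2.imread(f"pics/{n}.png")[y:y+h,x:x+w]
    i=cv2.resize(i,(w*5,h*5),interpolation=cv2.INTER_CUBIC)
    for k in range(0,w,10):
        cv2.line(i,(k*5,0),(k*5,4 if (x+k)%50 else 12),(0,255,255),1)
        if k%20==0: cv2.putText(i,str(x+k),(k*5,20),0,.35,(0,255,255),1)
    for k in range(0,h,10):
        cv2.line(i,(0,k*5),(6,k*5),(0,255,255),1)
        cv2.putText(i,str(y+k),(8,k*5+4),0,.35,(0,255,255),1)
    return i
cv2.imwrite("pics/j.png",c("side",230,220,160,90))
cv2.imwrite("pics/r.png",c("scene",230,225,150,110))
cv2.imwrite("pics/js.png",c("scene",170,150,110,70))
```

```text
(no output)
```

View pics/j.png

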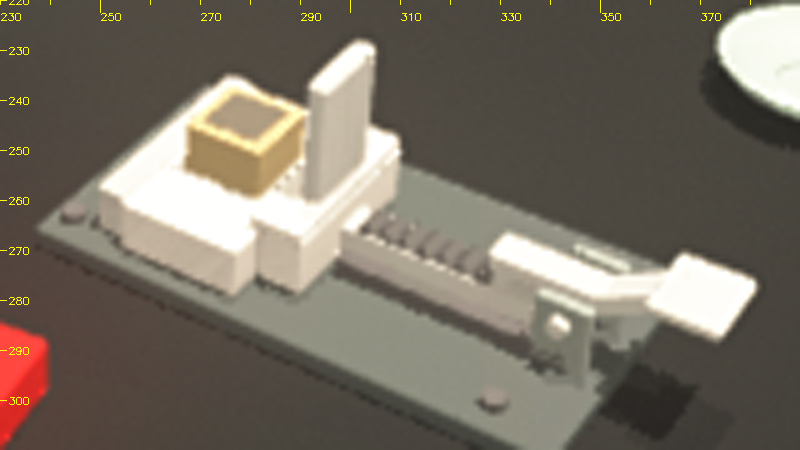

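View pics/r.png

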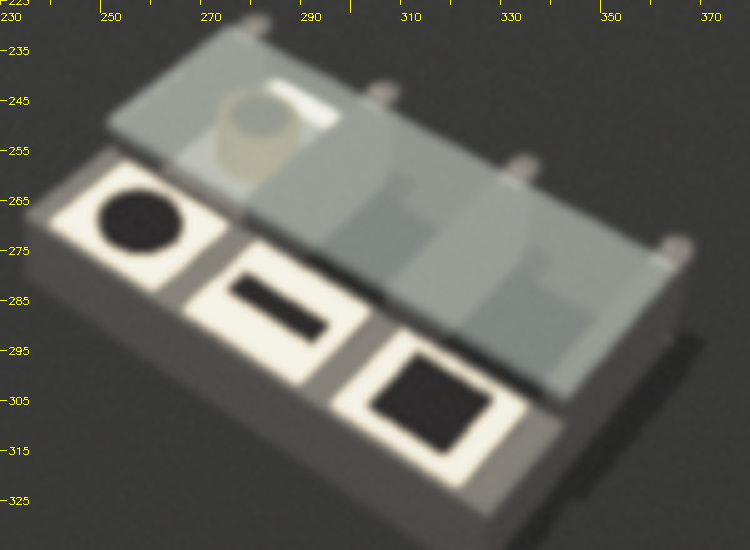

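View pics/js.png

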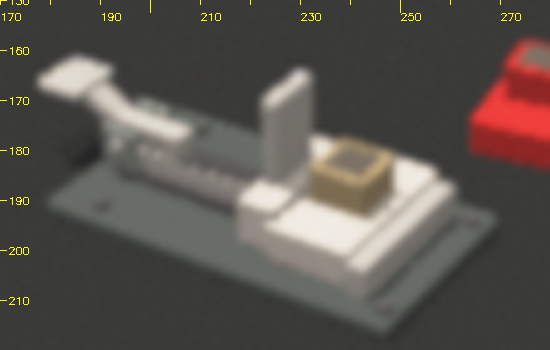

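```bash
cat > fit.py <<'E'
import pickle,numpy as np
from scipy.optimize import least_squares
def proj(P,K,T):
    p=(np.asarray(P)-T[:3,3])@T[:3,:3]; q=p@K.T; return q[:,:2]/q[:,2:]
def place(v,L):
    c,s=np.cos(v[2]),np.sin(v[2]); L=np.asarray(L,float)/1000
    return np.c_[v[0]+c*L[:,0]-s*L[:,1],v[1]+s*L[:,0]+c*L[:,1],L[:,2]]
def fit(obs,v0):  # obs: list of (K,T,local mm,pixels)
    f=lambda v:np.concatenate([(proj(place(v,L),K,T)-np.asarray(U)).ravel() for K,T,L,U in obs])
    best=min((least_squares(f,[v0[0],v0[1],a],loss="soft_l1") for a in np.radians(range(0,360,45))),key=lambda r:r.cost)
    return best.x,f(best.x)
E
python3 - <<'E'
from fit import *
s,d=pickle.load(open("c0.pkl","rb"))
cr=lambda a,x,y:np.array(a)/5-.4+[x,y]
S,C=d["side"],d["scene"]
res=lambda h:[h]
R=[(18,18,58),(18,-18,58),(-18,-18,58),(-18,18,58)]
P=[(18,-180,57),(18,-210,57),(-18,-210,57),(-18,-180,57)]
B=[(0,-40,97)]
js=(S["K"],S["pose"],R+P+B,cr([(236,86),(304,116),(262,150),(190,125),(680,252),(757,285),(720,340),(648,305),(341,66)],230,220))
R2=[(-18,18,58),(-18,-18,58),(18,-18,58),(18,18,58)]
P2=[(-18,-210,57),(-18,-180,57),(18,-180,57),(18,-210,57)]
jc=(C["K"],C["pose"],R2+P2+B,cr([(393,153),(350,138),(311,163),(365,177),(75,55),(112,70),(88,95),(38,82),(288,85)],170,150))
for o in([js],[jc],[js,jc]):
    v,r=fit(o,[.6,0]);print("jig",v[:2],np.degrees(v[2])%360,np.round(r,1))
L=[];U=[]
for y,W in((74,[(403,328),(530,405),(458,488),(330,405)]),(-74,[(118,160),(228,228),(155,290),(48,222)]),(0,[(257,240),(372,312),(300,385),(183,310)])):
    L+=[(60,y-29,43),(60,y+29,43),(110,y+29,43),(110,y-29,43)];U+=W
L+=[(67,56,47),(67,92,47),(103,92,47),(103,56,47),(85,-74,47)];U+=[(420,350),(495,403),(443,455),(370,403),(141,220)]
L+=[(-46,y,54) for y in(-111,-37,37,111)];U+=[(255,22),(383,92),(525,163),(678,245)]
v,r=fit([(C["K"],C["pose"],L,cr(U,230,225))],[.7,.2]);print("rack",v[:2],np.degrees(v[2])%360,np.round(r,1))
print("home",place(v,[(0,74,24)]),"mouth side",place(v,[(-130,74,24)]))
E
```

```text
jig [ 0.48339954 -0.14712744] 11.566955320049402 [-0.6 -0.9  0.8 -1.2  0.   0.5 -0.8 -0.5  0.5  0.6  0.6 -0.   0.7 -0.3
 -0.8  0.4 -0.6  0.4]
jig [ 0.4848924  -0.14403951] 12.87998460556986 [ 0.9  0.1 -1.4 -0.3 -0.1  0.5  0.2  1.2 -0.2  0.1  0.4 -0.5 -2.  -0.3
 -0.1 -0.3  1.  -0.6]
jig [ 0.48358985 -0.14667484] 11.952073609162085 [-0.7 -1.1  0.6 -1.4  0.   0.4 -0.8 -0.6  0.5  0.1  0.6 -0.6  0.9 -0.9
 -0.6 -0.1 -0.6  0.2  0.6 -0.4 -1.6 -0.8 -0.4 -0.1 -0.3  0.7  0.4 -0.8
  0.8 -1.3 -1.7 -1.2  0.3 -1.2  0.8 -1.2]
rack [0.61541375 0.18138042] 1.1976923731839022 [ 0.   0.6 -0.4  0.2  0.2 -0.3  0.4  0.   1.4  0.8 -0.  -0.5 -0.2  0.2
  0.4  0.5  0.1  0.7 -0.3 -0.1 -0.2 -0.2  0.2  0.1 -0.5 -0.4  0.1 -1.5
  0.5 -0.6 -0.7 -0.1 -0.4 -0.3  0.1  0.4  0.1 -0.  -0.2  0.6 -0.1  0.4]
home [[0.61386699 0.25536425 0.024     ]] mouth side [[0.48389539 0.25264697 0.024     ]]
```

Emit:
play_rows(moves=[[0,0,0,0,0,0,0.1375],[0,0,0,0,0,0,0.1375],[0,0,0,0,0,0,0.1375],[0,0,0,0,0,0,0.1375]])

```text
clock: 0.55
position: [0.174, 0.6521, 0.4043]
tcp_rot: [-180.0, 0.0, 133.2]
contact_force: [-0.8, 0.4, -0.4]
width: 0.332
grip_force: 0.0
```

Emit:
play_rows(moves=[[0,0,0,0,0,0,0.1375],[0,0,0,0,0,0,0.1375],[0,0,0,0,0,0,0.1375],[0,0,0,0,0,0,0.1375]])

```text
clock: 0.95
position: [0.1739, 0.6521, 0.4043]
tcp_rot: [-180.0, 0.0, 101.7]
contact_force: [0.0, 0.9, -0.1]
width: 0.001
grip_force: 0.0
```

Emit:
play_rows(moves=[[0,-0.041,0.019,0,0,0,0],[0,-0.041,0.019,0,0,0,0],[0,-0.041,0.019,0,0,0,0],[0,-0.041,0.019,0,0,0,0]])

```text
clock: 1.35
position: [0.2833, 0.506, 0.4045]
tcp_rot: [-180.0, 0.0, 102.0]
contact_force: [0.9, 0.4, 0.3]
width: 0.0
grip_force: 0.0
```

Emit:
play_rows(moves=[[0,-0.041,0.019,0,0,0,0],[0,-0.041,0.019,0,0,0,0],[0,-0.041,0.019,0,0,0,0],[0,-0.041,0.019,0,0,0,0]])

```text
clock: 1.75
position: [0.3918, 0.3614, 0.4047]
tcp_rot: [-180.0, -0.0, 102.0]
contact_force: [0.3, 0.5, 0.1]
width: 0.001
grip_force: 0.0
```

Emit:
play_rows(moves=[[0,-0.041,0.019,0,0,0,0],[0,-0.041,0.019,0,0,0,0],[0,-0.041,0.019,0,0,0,0],[0,-0.041,0.019,0,0,0,0],[0,0,0,0,0,0,0]])

```text
clock: 2.25
position: [0.5027, 0.212, 0.4051]
tcp_rot: [179.9, 0.2, 101.4]
contact_force: [-0.0, -1.1, 0.2]
width: 0.001
grip_force: 0.0
```

```bash
cat > wr.py <<'E'
from cell import manip
import cv2,pickle,numpy as np
from scipy.spatial.transform import Rotation as R
def wrist(name):
    s=manip.read_state();w=manip.capture("wrist")
    T=np.eye(4);T[:3,:3]=R.from_euler("xyz",s["tcp_rot"],degrees=True).as_matrix();T[:3,3]=s["position"]
    pickle.dump((w["K"],T@w["mount"]),open(name+".pkl","wb"))
    cv2.imwrite(f"pics/{name}.png",w["pixels"][:,:,::-1])
    cv2.imwrite(f"pics/{name}_2.png",cv2.resize(w["pixels"][:,:,::-1],(768,576),interpolation=cv2.INTER_CUBIC))
    print(s["clock"],s["position"],s["tcp_rot"])
E
python3 -c "
from wr import *; wrist('w1')"
```

```text
2.25 [0.50273709 0.21199321 0.40510173] [1.79896579e+02 1.61927739e-01 1.01431667e+02]
```

View pics/w1_2.png

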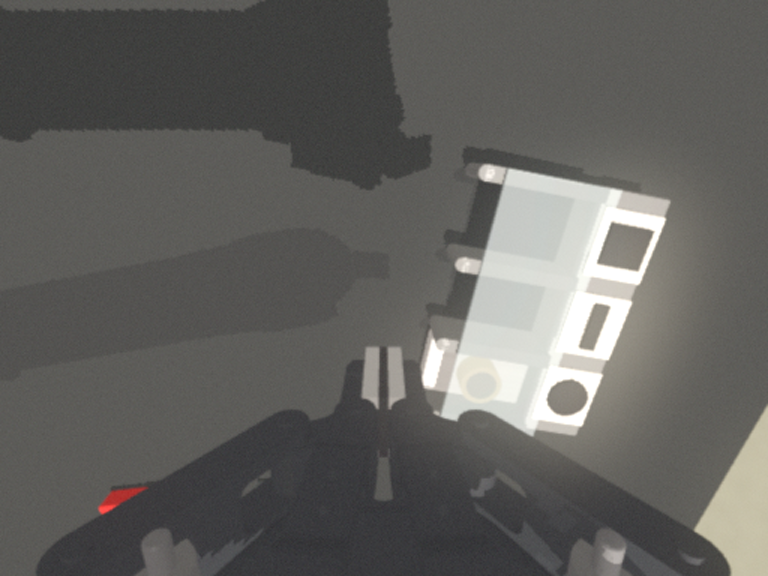

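The wrist view shows the rack. The square label's corners are at (605,207), (665,215), (640,283) and (580,275), and the noses are at (490,173), (468,265) and (446,345). The square bay is the farthest to +y.

Emit:
play_rows(moves=[[0,-0.045,-0.007,0,0,0,0],[0,-0.045,-0.007,0,0,0,0],[0,-0.045,-0.007,0,0,0,0],[0,-0.045,-0.007,0,0,0,0],[0,-0.045,-0.007,0,0,0,0]])

```text
clock: 2.8
position: [0.5119, -0.0091, 0.4046]
tcp_rot: [-180.0, -0.0, 102.2]
contact_force: [1.2, 0.1, -0.1]
width: 0.0
grip_force: 0.0
```

Emit:
play_rows(moves=[[0,-0.045,-0.007,0,0,0,0],[0,-0.045,-0.007,0,0,0,0],[0,-0.045,-0.007,0,0,0,0],[0,-0.045,-0.007,0,0,0,0],[0,-0.045,-0.007,0,0,0,0]])

```text
clock: 3.3
position: [0.5254, -0.2363, 0.4045]
tcp_rot: [180.0, -0.1, 102.2]
contact_force: [0.5, 0.5, -0.3]
width: -0.003
grip_force: 0.0
```

Emit:
play_rows(moves=[[0,-0.045,-0.007,0,0,0,0],[0,-0.045,-0.007,0,0,0,0],[0,-0.045,-0.007,0,0,0,0],[0,0,0,0,0,0,0],[0,0,0,0,0,0,0]])

```text
clock: 3.8
position: [0.5327, -0.3726, 0.404]
tcp_rot: [-180.0, -0.1, 102.0]
contact_force: [0.4, 0.5, -0.2]
width: 0.003
grip_force: 0.0
```

```bash
python3 -c "
from wr import *; wrist('w2')
from fit import *
s,d=pickle.load(open('c0.pkl','rb'));C=d['scene']
K,T=pickle.load(open('w1.pkl','rb'))
L=[(60,103,43),(110,103,43),(110,45,43),(60,45,43),(67,92,47),(103,92,47),(103,56,47),(67,56,47),(60,29,43),(110,29,43),(110,-29,43),(60,-29,43),(85,-74,47),(-46,111,54),(-46,37,54),(-46,-37,54)]
U=[(605,207),(665,215),(640,283),(580,275),(613,222),(657,227),(641,272),(597,266),(575,290),(632,299),(610,360),(552,352),(567,397),(490,173),(468,265),(446,345)]
v,r=fit([(K,T,L,np.array(U)/1.5)],[.6,.2]);print(v,np.degrees(v[2]),np.round(r,1),place(v,[(0,74,24)]))
"
```

```text
3.8 [ 0.5327034  -0.37263814  0.40397073] [-1.79955085e+02 -5.07525795e-02  1.01976948e+02]
[0.61822824 0.18187467 6.30512201] 361.25688022029607 [ 1.6 -0.5  0.3  1.5 -0.7  0.3  2.5 -0.9  0.3 -0.  -1.1  1.8 -1.5 -0.4
  0.8 -1.3  1.7  0.7  0.1  1.  -0.8 -0.9  3.2 -1.3  1.4  1.  -2.1 -0.
 -2.8 -0.1 -1.6 -0.1] [[0.61660505 0.25585686 0.024     ]]
```

View pics/w2_2.png

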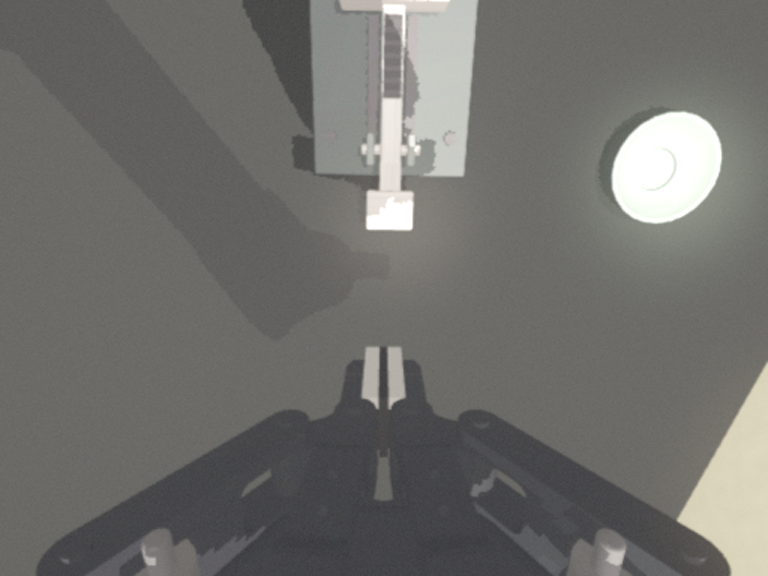

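The wrist view shows the pawl pad with its centre at (390,211) and corners from (367,193) to (413,230). The bed edges run (310,0)→(316,174) and (478,0)→(465,177), and the dish stands to the right.

```bash
cat >> fit.py <<'E'
def hit(u,K,T,z):
    u=np.atleast_2d(u); d=np.c_[u,np.ones(len(u))]@np.linalg.inv(K).T@T[:3,:3].T
    return T[:3,3]+d*((z-T[2,3])/d[:,2])[:,None]
E
python3 -c "
from fit import *
from cell import manip
K,T=pickle.load(open('w2.pkl','rb'))
p=hit(np.array([(368,193),(413,192),(413,230),(366,230)])/1.5,K,T,.057);print(p.mean(0))
b=hit(np.array([(310,0),(316,174),(478,0),(465,177)])/1.5,K,T,.010);print(b)
for i in(0,2):
  d=b[i]-b[i+1];print(np.degrees(np.arctan2(d[1],d[0]))-90)
m=(b[1]+b[3])/2;print(m)
print(manip.read_state()['position'])
"
```

```text
[ 0.53135893 -0.33454096  0.057     ]
[[ 0.43901454 -0.19583839  0.01      ]
 [ 0.46377291 -0.32232612  0.01      ]
 [ 0.56527683 -0.1689995   0.01      ]
 [ 0.59100946 -0.2978716   0.01      ]]
11.07489958805148
11.292065143150126
[ 0.52739118 -0.31009886  0.01      ]
[ 0.53326282 -0.37126296  0.40398118]
```

Emit:
play_rows(moves=[[0,0.017,0.002,0.04,0,0,0],[0,0.017,0.001,0.04,0,0,0],[0,0,0,0.04,0,0,0],[0,0,0,0.04,0,0,0],[0,0,0,0,0,0,0]])

```text
clock: 4.35
position: [0.5277, -0.3342, 0.2397]
tcp_rot: [-179.6, -0.4, 102.3]
contact_force: [-1.1, 0.9, -0.0]
width: 0.003
grip_force: 0.0
```

Emit:
play_rows(moves=[[0,0,0,0.006,0,0,0],[0,0,0,0.005,0,0,0],[0,0,0,0.005,0,0,0],[0,0,0,0,0,0,0]])

```text
clock: 4.75
position: [0.5289, -0.339, 0.2296]
tcp_rot: [179.9, 0.1, 102.0]
contact_force: [-0.4, 0.5, -0.5]
width: -0.003
grip_force: 0.0
```

Emit:
play_rows(moves=[[0,-0.002,0,0.005,0,0,0],[0,-0.002,0,0.005,0,0,0],[0,-0.001,0,0.003,0,0,0],[0,0,0,0,0,0,0]])

```text
clock: 5.15
position: [0.5295, -0.344, 0.2153]
tcp_rot: [-180.0, 0.0, 102.0]
contact_force: [0.7, -0.5, 1.3]
width: 0.002
grip_force: 0.6
```

Emit:
play_rows(moves=[[0,0,0,0.003,0,0,0],[0,0,0,0.002,0,0,0],[0,0,0,0,0,0,0]])

```text
clock: 5.45
position: [0.5295, -0.3444, 0.2132]
tcp_rot: [179.9, 0.0, 102.0]
contact_force: [-4.5, 3.6, 22.4]
width: 0.003
grip_force: 9.6
```

```bash
python3 -c "
from wr import *; wrist('w3')
print(manip.read_state()['contact_force'])
c=manip.capture('side');cv2.imwrite('pics/s3.png',cv2.resize(c['pixels'][210:310,230:390,::-1],(800,500),interpolation=cv2.INTER_CUBIC))"
```

```text
5.45 [ 0.52954867 -0.34442287  0.21315618] [1.79899592e+02 1.74883727e-03 1.01994571e+02]
[-3.19601258  2.73917323 21.38868526]
```

View pics/s3.png

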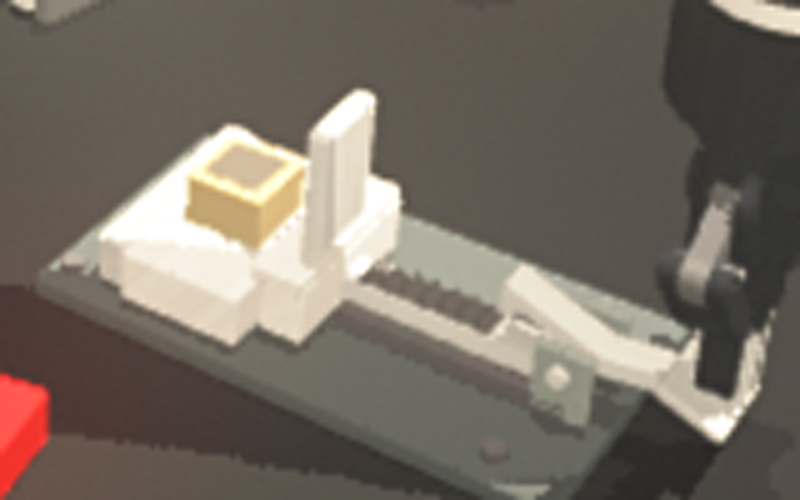

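The pad sits at its hard stop (22 N, tip at z 0.040), and the raised tooth is visible at (520,275).

Emit:
play_rows(moves=[[0,0,0,-0.02,0,0,0],[0,0,0,-0.04,0,0,0],[0,0,0,-0.045,0,0,0],[0,0.02,0,-0.03,0,0,0],[0,0.04,0,0,0,0,0]])

```text
clock: 6.05
position: [0.5171, -0.288, 0.35]
tcp_rot: [179.7, 0.3, 101.8]
contact_force: [0.8, 0.3, -0.6]
width: -0.001
grip_force: 0.0
```

Emit:
play_rows(moves=[[0,0.04,0,0,0,0,0],[0,0,0,0,0,0,0],[0,0,0,0,0,0,0],[0,0,0,0,0,0,0]])

```text
clock: 6.45
position: [0.5084, -0.2466, 0.3456]
tcp_rot: [-180.0, 0.0, 102.0]
contact_force: [0.3, -0.3, -0.3]
width: -0.001
grip_force: 0.0
```

```bash
python3 -c "
from wr import *; wrist('w4')"
```

```text
6.45 [ 0.50837509 -0.24658584  0.34560256] [-1.79970335e+02  2.27625238e-02  1.01981957e+02]
```

View pics/w4_2.png

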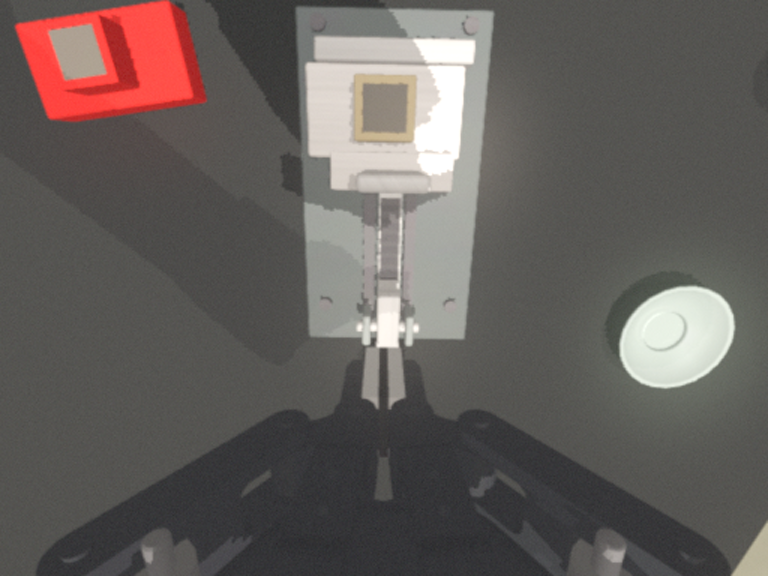

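The wrist view shows the resin top with corners (356,75), (416,75), (414,142) and (354,140). The thumb plate's top is at (358–428, ~183), the fence at row 50 and the red decoy at upper left.

```bash
python3 -c "
from fit import *
K,T=pickle.load(open('w4.pkl','rb'))
h=lambda a,z:hit(np.array(a)/1.5,K,T,z)
r=h([(356,75),(416,75),(414,142),(354,140)],.058);print('resin',r.mean(0),np.round(r,4)[:,:2].tolist())
e=(r[1]+r[2]-r[0]-r[3])/2;print(np.degrees(np.arctan2(e[1],e[0])),np.linalg.norm(e))
p=h([(358,183),(428,183)],.097);print('plate',p.mean(0),p)
c=h([(307,63),(466,66),(459,158),(309,157)],.034);print('carrier',c[:,:2],c.mean(0))
b=h([(297,8),(493,12),(465,338),(310,338)],.010);print('bed',b[:,:2])
d=(b[0]+b[1]-b[2]-b[3])/2;print(np.degrees(np.arctan2(d[1],d[0]))-90, b.mean(0))
print(T[:3,3])
"; python3 -c "
from cell import manip;s=manip.read_state();print(s['position'],s['tcp_rot'])"
```

```text
resin [ 0.48887199 -0.14355652  0.058     ] [[0.4689, -0.1297], [0.5025, -0.1225], [0.5097, -0.1578], [0.4743, -0.1642]]
11.082600311265315 0.035128728386469334
plate [ 0.50104378 -0.18138108  0.097     ] [[ 0.48308843 -0.18519629  0.097     ]
 [ 0.51899912 -0.17756587  0.097     ]]
carrier [[ 0.43579023 -0.12582513]
 [ 0.53262357 -0.1069279 ]
 [ 0.54284691 -0.16040495]
 [ 0.44541318 -0.18046626]] [ 0.48916847 -0.14340606  0.034     ]
bed [[ 0.41984231 -0.09215944]
 [ 0.54471588 -0.06787303]
 [ 0.58991853 -0.29635959]
 [ 0.46391407 -0.32309812]]
10.996538310167779 [ 0.5045977  -0.19487255  0.01      ]
[ 0.49259023 -0.16806457  0.31508719]
[ 0.50837783 -0.24696882  0.34560814] [-1.79969881e+02  3.65880524e-02  1.01938619e+02]
```

Emit:
play_rows(moves=[[0,0,0,0,0,0,0.015],[0,0.044,0.003,0,0,0,0],[0,0.044,0.003,0,0,0,0],[0,0,0,0.02,0,0,0],[0,0,0,0.03,0,0,0]])

```text
clock: 7.0
position: [0.4986, -0.1574, 0.2964]
tcp_rot: [179.8, 0.0, 101.3]
contact_force: [0.2, 0.1, -0.6]
width: 0.003
grip_force: 0.0
```

Emit:
play_rows(moves=[[0,0,0,0.03,0,0,0],[0,0,0,0.022,0,0,0],[0,0,0,0,0,0,0],[0,-0.004,0,0,0,0,0],[0,0,0,0,0,0,0]])

```text
clock: 7.5
position: [0.4988, -0.1636, 0.2449]
tcp_rot: [179.9, 0.1, 101.1]
contact_force: [-0.1, 0.4, 0.2]
width: -0.006
grip_force: 0.0
```

Emit:
play_rows(moves=[[0,-0.01,0,0,0,0,0],[0,-0.01,0,0,0,0,0],[0,0,0,0,0,0,0]])

```text
clock: 7.8
position: [0.5025, -0.1838, 0.2445]
tcp_rot: [179.9, 0.1, 101.1]
contact_force: [-0.2, -0.2, 0.3]
width: -0.003
grip_force: 0.0
```

Emit:
play_rows(moves=[[0,-0.01,0,0,0,0,0],[0,-0.01,0,0,0,0,0],[0,-0.006,0,0,0,0,0]])

```text
clock: 8.1
position: [0.5073, -0.2085, 0.2438]
tcp_rot: [180.0, 0.0, 101.1]
contact_force: [-0.4, 1.1, 3.1]
width: -0.002
grip_force: 1.2
```

Emit:
play_rows(moves=[[0,-0.006,0,0,0,0,0],[0,-0.003,0,0,0,0,0],[0,0,0,0,0,0,0]])

```text
clock: 8.4
position: [0.5088, -0.215, 0.2435]
tcp_rot: [-179.9, -0.2, 101.2]
contact_force: [-1.3, 7.9, 5.8]
width: 0.003
grip_force: 4.1
```

Emit:
play_rows(moves=[[0,-0.003,0,0,0,0,0],[0,0,0,0,0,0,0]])

```text
clock: 8.6
position: [0.5092, -0.2158, 0.2433]
tcp_rot: [-179.9, -0.5, 101.3]
contact_force: [-4.1, 14.6, 10.3]
width: -0.003
grip_force: 7.8
```

Emit:
play_rows(moves=[[0,0.02,0,0,0,0,0],[0,0.01,0,-0.04,0,0,0],[100,0,0,-0.04,0,0,0],[100,0,0,0,0,0,0],[100,0,0,0,0,0,0]])

```text
clock: 9.1
position: [0.5038, -0.1903, 0.3246]
tcp_rot: [179.9, 0.1, 101.2]
contact_force: [-0.3, 0.8, -0.4]
width: 0.505
grip_force: 0.0
```

```bash
python3 -c "
from wr import *; wrist('w5')
s=manip.read_state();print(s['position'],s['tcp_rot'],s['width'],s['contact_force'])"
```

```text
9.1 [ 0.50380457 -0.19031591  0.32456407] [1.79871585e+02 7.18653598e-02 1.01155141e+02]
[ 0.50339675 -0.19001924  0.32353169] [1.79993094e+02 1.93736505e-02 1.01154109e+02] 0.5924493680785966 [-0.0844127  -0.51346867 -0.12418338]
```

View pics/w5_2.png

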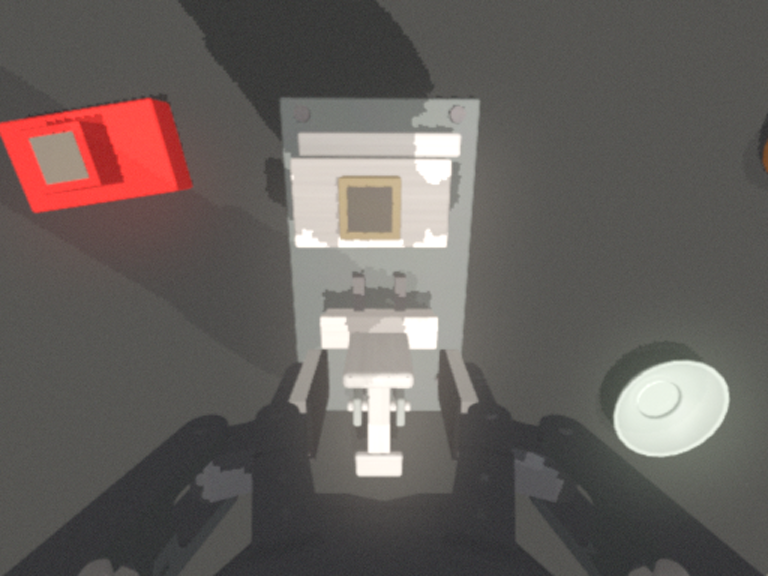

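The bar is fully back and clear of the carrier. The resin top's corners are (339,176), (402,176), (402,240) and (340,241).

```bash
python3 -c "
from fit import *
from cell import manip
K,T=pickle.load(open('w5.pkl','rb'))
h=lambda a,z:hit(np.array(a)/1.5,K,T,z)
r=h([(339,176),(402,176),(402,240),(340,241)],.058);print('resin',r.mean(0))
e=(r[1]+r[2]-r[0]-r[3])/2;print(np.degrees(np.arctan2(e[1],e[0])),np.linalg.norm(e))
c=h([(291,157),(450,158),(447,247),(293,247)],.034);print('carrier',c.mean(0))
s=manip.read_state();d=r.mean(0)-s['position'];a=np.radians(101.1)
print('tx',-.1925*d[0]+.981*d[1],'ty',.981*d[0]+.1925*d[1])
"
```

```text
resin [ 0.48918167 -0.14301217  0.058     ]
11.622919762530358 0.03617330710380782
carrier [ 0.48828243 -0.14301151  0.034     ]
tx 0.04885034556624915 ty -0.0048961319665849195
```

Emit:
play_rows(moves=[[100,0.025,-0.003,0,0,0,0],[100,0.024,-0.002,0.03,0,0,0],[100,0,0,0.04,0,0,0],[100,0,0,0.03,0,0,0],[100,0,0,0,0,0,0]])

```text
clock: 9.65
position: [0.4869, -0.1421, 0.2196]
tcp_rot: [-179.5, -0.1, 101.2]
contact_force: [-0.5, 0.3, -1.0]
width: 1.003
grip_force: 0.0
```

Emit:
play_rows(moves=[[100,0,0,0.008,0,0,0],[100,0,0,0.008,0,0,0],[100,0,0,0,0,0,0],[100,0,0,0,0,0,0]])

```text
clock: 10.05
position: [0.4895, -0.1428, 0.2083]
tcp_rot: [179.9, 0.0, 101.2]
contact_force: [0.3, -0.2, -0.0]
width: 1.003
grip_force: 0.0
```

Emit:
play_rows(force=50, moves=[[0,0,0,0,0,0,0],[0,0,0,0,0,0,0],[0,0,0,0,0,0,0],[0,0,0,0,0,0,0],[0,0,0,0,0,0,0]])

```text
clock: 10.55
position: [0.4893, -0.1427, 0.2081]
tcp_rot: [180.0, -0.0, 101.2]
contact_force: [-1.6, 0.6, 5.2]
width: 0.411
grip_force: 51.2
```

Emit:
play_rows(moves=[[0,0,0,0,0,0,0],[0,0,0,0,0,0,0],[0,0,0,-0.003,0,0,0],[0,0,0,-0.003,0,0,0],[0,0,0,0,0,0,0]])

```text
clock: 11.05
position: [0.4892, -0.1425, 0.2139]
tcp_rot: [180.0, 0.0, 101.2]
contact_force: [0.0, 0.3, -3.1]
width: 0.411
grip_force: 50.2
```

Emit:
play_rows(moves=[[0,0,0,-0.03,0,0,0],[0,0,0,-0.04,0,0,0],[0,0,0,-0.04,0,0,0],[0,0,0,-0.036,0,0,0.0865],[0,0,0,0,0,0,0.0865]])

```text
clock: 11.55
position: [0.4905, -0.1436, 0.364]
tcp_rot: [179.5, 0.0, 91.0]
contact_force: [0.3, 1.1, -2.8]
width: 0.409
grip_force: 51.4
```

Emit:
play_rows(moves=[[0,0.03,0.005,0,0,0,0],[0,0.043,0.005,0,0,0,0],[0,0.043,0.005,0,0,0,0],[0,0.043,0.005,0,0,0,0],[0,0.043,0.005,0,0,0,0]])

```text
clock: 12.05
position: [0.5094, 0.0616, 0.3596]
tcp_rot: [-180.0, -0.0, 91.2]
contact_force: [0.3, -0.6, -2.9]
width: 0.413
grip_force: 51.4
```

Emit:
play_rows(moves=[[0,0.043,0.005,0,0,0,0],[0,0.043,0.005,0,0,0,0],[0,0.04,0.004,0,0,0,0],[0,0.014,0,0,0,0,0],[0,0,0,0,0,0,0]])

```text
clock: 12.55
position: [0.5201, 0.203, 0.3591]
tcp_rot: [-180.0, 0.0, 91.5]
contact_force: [0.4, -1.4, -3.1]
width: 0.411
grip_force: 51.4
```

Emit:
play_rows(moves=[[0,0,0,0,0,0,0],[0,0,0,0,0,0,0]])

```text
clock: 12.75
position: [0.5207, 0.198, 0.3597]
tcp_rot: [-180.0, 0.0, 91.1]
contact_force: [0.2, -0.4, -3.7]
width: 0.409
grip_force: 51.4
```

```bash
cat > det.py <<'E'
from wr import *; from fit import *
import sys
n=sys.argv[1];wrist(n)
K,T=pickle.load(open(n+'.pkl','rb'))
g=cv2.cvtColor(cv2.imread(f'pics/{n}.png'),cv2.COLOR_BGR2GRAY)
cs,_=cv2.findContours((g>200).astype('uint8'),cv2.RETR_CCOMP,2)
print('bright',[(np.round(cv2.minAreaRect(c)[0],1).tolist(),cv2.contourArea(c)) for c in cs if cv2.contourArea(c)>60])
cs,_=cv2.findContours((g<85).astype('uint8'),cv2.RETR_LIST,2)
v=[.6169,.1816,.0215]
q=proj(place(v,[(67,92,47),(103,92,47),(103,56,47),(67,56,47)]),K,T);print('pred sq',q.round(1).tolist())
print('pred noses',proj(place(v,[(-46,y,54) for y in(111,37,-37)]),K,T).round(1).tolist())
c0=q.mean(0)
for c in cs:
    (x,y),wh,an=cv2.minAreaRect(c)
    if np.hypot(x-c0[0],y-c0[1])<20 and cv2.contourArea(c)>200:
        b=cv2.boxPoints(((x,y),wh,an));print('dark',b.round(1).tolist(),cv2.contourArea(c),hit([(x,y)],K,T,.047))
print(manip.read_state()['contact_force'],manip.read_state()['grip_force'])
E
python3 det.py w6
```

```text
12.75 [0.52073611 0.19802526 0.35965453] [-1.79981095e+02  4.70591222e-02  9.10936115e+01]
bright [([255.0, 287.0], 348.0), ([181.7, 257.1], 530.5), ([305.5, 164.0], 73.5), ([311.4, 165.4], 19125.0), ([404.5, 252.5], 771.0), ([415.9, 194.4], 555.5), ([430.5, 126.5], 1395.0), ([309.0, 87.5], 71.5)]
pred sq [[416.1, 108.9], [452.0, 108.8], [444.2, 144.8], [409.7, 144.9]]
pred noses [[305.8, 88.5], [301.8, 164.4], [298.3, 228.7]]
[ 0.97413074 -0.6185485  -3.05934181] 51.375773549079895
```

Emit:
play_rows(moves=[[0,0.028,-0.017,0,0,0,0],[0,0.028,-0.017,0.02,0,0,0],[0,0,0,0.045,0,0,0],[0,0,0,0.04,0,0,0],[0,0,0,0.03,0,0,0]])

```text
clock: 13.3
position: [0.485, 0.2543, 0.2228]
tcp_rot: [-179.9, 0.1, 91.2]
contact_force: [-0.1, -0.3, -2.6]
width: 0.412
grip_force: 51.3
```

Emit:
play_rows(moves=[[0,0,0,0.015,0,0,0],[0,0,0,0.006,0,0,0],[0,0,0,0,0,0,0],[0,0,0,0,0,0,0]])

```text
clock: 13.7
position: [0.4863, 0.2554, 0.2051]
tcp_rot: [179.9, -0.1, 91.2]
contact_force: [0.2, -0.6, -2.7]
width: 0.409
grip_force: 51.2
```

```bash
python3 det.py w7
```

```text
13.7 [0.48631839 0.2554334  0.20507079] [ 1.79881505e+02 -7.72418561e-02  9.12286493e+01]
bright [([255.5, 286.0], 358.0), ([185.5, 258.5], 538.5), ([255.5, 239.0], 3757.0), ([471.5, 288.5], 7944.5), ([431.5, 202.8], 160.0)]
pred sq [[623.3, 232.3], [691.1, 232.2], [659.1, 289.1], [596.3, 289.2]]
pred noses [[424.9, 203.5], [399.1, 325.8], [380.1, 415.9]]
[-0.86886182  0.06468158 -2.4214457 ] 51.172059774398804
```

Emit:
play_rows(moves=[[0,-0.001,0.01,0.003,0,0,0],[0,0,0.015,0,0,0,0],[0,0,0.015,0,0,0,0],[0,0,0,0,0,0,0]])

```text
clock: 14.15
position: [0.5282, 0.2552, 0.2018]
tcp_rot: [179.8, -0.1, 91.2]
contact_force: [-0.2, -0.0, -2.7]
width: 0.41
grip_force: 51.3
```

Emit:
play_rows(moves=[[0,0,0.01,0,0,0,0],[0,0,0,0.002,0,0,0],[0,0,0,0,0,0,0]])

```text
clock: 14.45
position: [0.5353, 0.2555, 0.1984]
tcp_rot: [-180.0, 0.0, 91.3]
contact_force: [0.1, -0.3, -2.0]
width: 0.41
grip_force: 51.3
```

Emit:
play_rows(moves=[[0,-0.001,0,0.001,0,0,0],[55,0,0,0,0,0,0],[55,0,0,0,0,0,0],[55,0,0,0,0,0,0],[55,0,0,0,0,0,0]])

```text
clock: 14.95
position: [0.5355, 0.2545, 0.1978]
tcp_rot: [180.0, -0.0, 91.3]
contact_force: [0.2, 0.9, 0.4]
width: 0.549
grip_force: 0.0
```

Emit:
play_rows(moves=[[55,0,0,-0.02,0,0,0],[55,0,0,-0.04,0,0,0],[55,0,0,-0.04,0,0,0],[0,0,-0.04,0,0,0,0],[0,0,-0.04,0,0,0,0]])

```text
clock: 15.45
position: [0.4556, 0.2526, 0.299]
tcp_rot: [179.8, -0.1, 91.2]
contact_force: [-1.1, 0.6, 0.1]
width: 0.219
grip_force: 0.0
```

Emit:
play_rows(moves=[[0,0,0,0.03,0,0,0],[0,0,0,0.04,0,0,0],[0,0,0,0.03,0,0,0],[0,0,0,0.012,0,0,0],[0,0,0,0,0,0,0]])

```text
clock: 15.95
position: [0.4552, 0.2523, 0.1846]
tcp_rot: [-179.9, 0.1, 91.2]
contact_force: [-0.4, -0.8, 0.9]
width: 0.002
grip_force: 0.0
```

Emit:
play_rows(moves=[[0,0,0.01,0,0,0,0],[0,0,0.01,0,0,0,0],[0,0,0.01,0,0,0,0],[0,0,0.01,0,0,0,0],[0,0,0,0,0,0,0]])

```text
clock: 16.45
position: [0.4976, 0.2537, 0.1866]
tcp_rot: [179.8, -0.1, 91.2]
contact_force: [-0.2, 0.4, -0.2]
width: 0.003
grip_force: 0.0
```

Emit:
play_rows(moves=[[0,0,0.01,0,0,0,0],[0,0,0.01,0,0,0,0],[0,0,0.01,0,0,0,0],[0,0,0,0,0,0,0]])

```text
clock: 16.85
position: [0.5275, 0.2541, 0.186]
tcp_rot: [179.8, -0.0, 91.2]
contact_force: [0.8, -0.0, -0.1]
width: 0.004
grip_force: 0.0
```

Emit:
play_rows(moves=[[0,0,0.007,0,0,0,0],[0,0,0.006,0,0,0,0],[0,0,0,0,0,0,0]])

```text
clock: 17.15
position: [0.5394, 0.2545, 0.1858]
tcp_rot: [179.9, -0.0, 91.2]
contact_force: [-1.0, 0.6, -0.6]
width: -0.001
grip_force: 0.0
```

Emit:
play_rows(moves=[[0,0,0.004,0,0,0,0],[0,0,0.004,0,0,0,0],[0,0,0,0,0,0,0]])

```text
clock: 17.45
position: [0.547, 0.2548, 0.1858]
tcp_rot: [180.0, -0.0, 91.3]
contact_force: [-0.4, -0.1, -0.4]
width: 0.001
grip_force: 0.0
```

Emit:
play_rows(moves=[[0,0,0.003,0,0,0,0],[0,0,0,0,0,0,0]])

```text
clock: 17.65
position: [0.5497, 0.2548, 0.1857]
tcp_rot: [180.0, -0.0, 91.3]
contact_force: [-1.2, -0.6, -0.2]
width: 0.002
grip_force: 0.3
```

Emit:
play_rows(moves=[[0,0,0.003,0,0,0,0],[0,0,0,0,0,0,0]])

```text
clock: 17.85
position: [0.5524, 0.255, 0.1857]
tcp_rot: [-180.0, -0.0, 91.3]
contact_force: [-3.3, 0.0, 1.1]
width: 0.002
grip_force: 1.0
```

Emit:
play_rows(moves=[[0,0,0.003,0,0,0,0],[0,0,0,0,0,0,0]])

```text
clock: 18.05
position: [0.5535, 0.255, 0.1856]
tcp_rot: [-179.6, 0.0, 91.3]
contact_force: [-11.5, -1.2, 10.8]
width: -0.0
grip_force: 2.4
```

Emit:
play_rows(moves=[[0,0,0.002,0,0,0,0],[0,0,-0.015,0,0,0,0],[0,0,-0.03,-0.02,0,0,0],[0,0,-0.02,-0.04,0,0,0],[0,0,0,-0.04,0,0,0]])

```text
clock: 18.55
position: [0.4901, 0.2534, 0.2857]
tcp_rot: [-179.8, 0.1, 91.3]
contact_force: [0.7, 1.0, 0.7]
width: 0.002
grip_force: 0.0
```

Emit:
play_rows(moves=[[0,-0.03,0.01,-0.04,0,0,0],[0,-0.03,0.01,-0.03,0,0,0],[0,0,0,0,0,0,0],[0,0,0,0,0,0,0]])

```text
clock: 18.95
position: [0.5142, 0.1939, 0.3558]
tcp_rot: [179.9, -0.1, 91.1]
contact_force: [-1.0, 0.3, -0.2]
width: 0.002
grip_force: 0.0
```

Run:
```python
from wr import *; from fit import *
wrist('w8');K,T=pickle.load(open('w8.pkl','rb'))
im=cv2.imread('pics/w8.png')
v=[.6169,.1821,.0215]
# rectified profiles (height z, at rack y) along rack x, every 2 mm
def prof(y,z,xs):
    u=proj(place(v,[(x,y,z) for x in xs]),K,T).astype('float32')
    return cv2.remap(im,u[None,:,0],u[None,:,1],1)[0]
xs=np.arange(-76,60,2)
for y,z in((55,24),(74,48),(92,24)):
    p=prof(y,z,xs);print(y,z,' '.join(f'{x}:{int(a.mean())}/{int(a[2])-int(a[0])}' for x,a in zip(xs,p)))
ys=np.arange(38,112,2)
for x,z in((-45,24),(0,48)):
    u=proj(place(v,[(x,y,z) for y in ys]),K,T).astype('float32');p=cv2.remap(im,u[None,:,0],u[None,:,1],1)[0]
    print('y',x,' '.join(f'{y}:{int(a.mean())}/{int(a[2])-int(a[0])}' for y,a in zip(ys,p)))
```

```text
18.95 [0.51423313 0.19388827 0.35584965] [ 1.79856527e+02 -9.77692681e-02  9.11410361e+01]
55 24 -76:81/7 -74:82/7 -72:83/8 -70:84/6 -68:85/8 -66:86/7 -64:89/9 -62:87/7 -60:81/8 -58:76/9 -56:76/11 -54:76/10 -52:105/11 -50:144/14 -48:195/17 -46:251/10 -44:252/8 -42:252/8 -40:252/8 -38:251/10 -36:238/18 -34:185/16 -32:165/16 -30:165/15 -28:165/15 -26:165/14 -24:170/12 -22:207/8 -20:218/7 -18:218/7 -16:217/7 -14:216/7 -12:207/10 -10:203/14 -8:203/17 -6:203/18 -4:204/19 -2:202/20 0:202/19 2:204/20 4:204/19 6:203/20 8:204/19 10:203/19 12:205/18 14:203/19 16:203/18 18:203/18 20:204/19 22:203/20 24:203/17 26:204/18 28:204/18 30:211/10 32:217/6 34:218/6 36:217/6 38:216/9 40:216/8 42:215/7 44:215/9 46:215/9 48:217/8 50:213/8 52:189/5 54:188/5 56:187/4 58:188/5
74 48 -76:64/4 -74:66/6 -72:78/8 -70:85/7 -68:86/8 -66:88/8 -64:85/10 -62:90/8 -60:87/9 -58:75/7 -56:106/12 -54:144/16 -52:209/17 -50:253/5 -48:253/5 -46:253/5 -44:253/4 -42:252/6 -40:217/17 -38:166/14 -36:168/17 -34:168/15 -32:169/15 -30:172/12 -28:216/7 -26:220/6 -24:218/6 -22:201/15 -20:196/16 -18:198/17 -16:201/17 -14:204/19 -12:202
[... 982 characters left out ...]
/2
y -45 38:99/10 40:99/9 42:101/11 44:98/9 46:113/12 48:183/17 50:220/17 52:252/7 54:253/6 56:251/10 58:252/7 60:252/7 62:252/7 64:252/7 66:252/8 68:253/5 70:253/6 72:253/4 74:253/5 76:253/5 78:253/5 80:254/3 82:254/3 84:253/5 86:253/6 88:252/8 90:253/6 92:253/6 94:252/7 96:253/6 98:253/4 100:253/5 102:193/17 104:80/10 106:97/8 108:106/9 110:159/11
y 0 38:190/5 40:191/5 42:189/5 44:188/4 46:188/4 48:187/4 50:188/5 52:214/8 54:218/7 56:215/8 58:204/18 60:203/19 62:193/11 64:189/7 66:189/7 68:188/6 70:189/7 72:189/7 74:189/7 76:189/7 78:188/8 80:188/7 82:189/8 84:189/7 86:189/6 88:198/15 90:204/20 92:203/19 94:216/7 96:218/8 98:217/7 100:219/8 102:199/6 104:183/3 106:189/3 108:191/3 110:190/3
```

Run:
```python
from fit import *; import cv2
K,T=pickle.load(open('w8.pkl','rb'));im=cv2.imread('pics/w8.png')
v=[.6169,.1821,.0215];xs=np.arange(-60,60,2)
for y in(55,92,-56,-93):
  for z in(24,):
    u=proj(place(v,[(x,y,z) for x in xs]),K,T).astype('float32');p=cv2.remap(im,u[None,:,0],u[None,:,1],1)[0].mean(1)
    print(y,' '.join(f'{x}:{int(a)}' for x,a in zip(xs,p) if x<-30 or x>40))
print(proj(place(v,[(-50,-56,24),(-50,-93,24)]),K,T))
# same test on side and scene, before/after, on stored vs new: cover/wall rear edges
from cell import manip
for n in('scene','side'):
    c=manip.capture(n);cv2.imwrite(f'pics/end_{n}.png',c['pixels'][:,:,::-1])
    for y in(74,-74):
        for yy in(-19,19):
            u=proj(place(v,[(x,y+yy,24) for x in xs]),c['K'],c['pose']).astype('float32');p=cv2.remap(c['pixels'],u[None,:,0],u[None,:,1],1)[0].mean(1)
            print(n,y+yy,' '.join(f'{x}:{int(a)}' for x,a in zip(xs,p) if x<-30 or x>40))
```

```text
55 -60:81 -58:76 -56:76 -54:76 -52:105 -50:144 -48:195 -46:251 -44:252 -42:252 -40:252 -38:251 -36:238 -34:185 -32:165 42:215 44:215 46:215 48:217 50:213 52:189 54:188 56:187 58:188
92 -60:81 -58:86 -56:80 -54:69 -52:99 -50:142 -48:192 -46:250 -44:253 -42:253 -40:253 -38:251 -36:234 -34:176 -32:166 42:217 44:216 46:215 48:215 50:210 52:189 54:184 56:185 58:184
-56 -60:86 -58:84 -56:71 -54:102 -52:143 -50:200 -48:243 -46:231 -44:196 -42:185 -40:190 -38:184 -36:179 -34:172 -32:172 42:192 44:192 46:192 48:192 50:191 52:192 54:192 56:192 58:192
-93 -60:86 -58:79 -56:83 -54:97 -52:129 -50:206 -48:246 -46:247 -44:247 -42:247 -40:245 -38:234 -36:197 -34:160 -32:160 42:214 44:214 46:214 48:208 50:188 52:186 54:186 56:185 58:185
[[295.78833158 230.49865948]
 [294.46717722 256.59861395]]
scene 55 -60:145 -58:145 -56:147 -54:151 -52:169 -50:195 -48:217 -46:231 -44:229 -42:222 -40:200 -38:178 -36:163 -34:152 -32:150 42:166 44:190 46:180 48:138 50:87 52:54 54:46 56:45 58:45
scene 93 -60:139 -58:140 -56:139 -54:144 -52:156 -50:175 -48:203 -46:220 -44:225 -42:224 -40:220 -38:207 -36:194 -34:183 -32
[... 508 characters left out ...]
:255 -46:255 -44:237 -42:178 -40:127 -38:95 -36:95 -34:99 -32:101 42:214 44:214 46:214 48:214 50:214 52:214 54:213 56:213 58:213
side 93 -60:102 -58:136 -56:170 -54:200 -52:220 -50:238 -48:245 -46:231 -44:220 -42:211 -40:194 -38:167 -36:140 -34:129 -32:133 42:223 44:219 46:217 48:214 50:212 52:213 54:213 56:213 58:213
side -93 -60:211 -58:241 -56:254 -54:255 -52:254 -50:255 -48:255 -46:254 -44:233 -42:185 -40:130 -38:94 -36:95 -34:98 -32:103 42:108 44:108 46:108 48:108 50:109 52:108 54:109 56:110 58:109
side -55 -60:151 -58:191 -56:235 -54:252 -52:255 -50:249 -48:252 -46:253 -44:245 -42:204 -40:170 -38:150 -36:149 -34:147 -32:145 42:220 44:218 46:216 48:214 50:213 52:214 54:214 56:214 58:214
```

```bash
python3 -c "
from cell import manip;print(manip.close_job())"
```

```text
the job is handed in; nothing more can be done
None
```

I freed the carrier and pushed it home against a firm stop (11.5 N) in the square-label bay. It sits 1–2 mm deeper than the carrier already stored. I left the clamp open with the bar fully back, and handed the job in at about 19 s; no verdict came back.

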